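# Swap the bottle and the tin in the sloping holders

### The arm

A 6-joint arm with a two-finger parallel gripper is mounted at the origin on the work surface. World frame = base frame: x ahead of the robot, y to its left, z up, the work surface at z = 0. Lengths are in mm, angles in rad, forces in N, time in s.
With the tool pointing down it reaches from about 350 to 775 mm from the base axis. Payload 7.3 kg.
Tool frame: the origin (TCP) lies midway between the tips of the shut fingers; the grasp point (between the pads) lies 19 mm behind it; z points along the fingers, x is the direction in which the jaws open and shut, and the axes are right-handed (so a half turn about z gives the same grasp; the last joint's range is limited). The gripper opens to 92 mm and grips with 3 to 60 N. Pads are 19 mm wide; open, the fingers measure 130 mm over their backs; the gripper's body (75 mm by 190 mm) begins 47 mm behind the grasp point.
Start: joints at [-1.348, 0.342, 1.524, -0, 1.275, -0.146], TCP at [189.285, -489.714, 188.841] pointing down, gripper open.
Joint ranges: [-2.53, 2.53], [-0.77, 2.02], [0.04, 2.7], [-1, 4.14], [0.28, 2.66], [-3.11, 3.11]. Speed limits (rad/s): [2.57, 2.57, 3.14, 3.14, 3.14, 3.14].

### API

Orientations are given as [roll, pitch, yaw] about the fixed x, y, z axes, in that order (R = Rz(yaw) Ry(pitch) Rx(roll)).
In Python, from plant import bot gives the robot as it stands.
- The arm moves only by the shell command python3 -m pendant 'ROWS' [OPENING]. ROWS is JSON, a list of rows, each an object with "linear": the shift along the world's x, y, z in mm, a list of three; "twist": the turn about the world's z in degrees. In form: [{"linear": [x, y, z], "twist": twist}, ...]. A call has 1 to 20 rows; each row is the pose to reach, as a shift and turn from the pose commanded when the call began; what a row does not reach only later rows make up. A row lasts 1/8 s, in which the tool goes at most 62.5 mm and 10.7 degrees, less where a joint would pass 70% of its speed; a pose out of reach is approached as far as the arm can. A call with a gripper value outside its range is refused whole. OPENING is the closure in counts, from 0 (fully open) to 255 (shut), set as the call begins (- or left out, the last holds). The fingers move at their own pace and stop on an object; the grip force is fixed at half the most. Time passes only in rows, so rows that repeat a pose let the fingers close. It gives the time, the measured TCP pose, the force and the opening at its end, in the units of the state.
- bot.get_obs(): the state, without advancing time (a new reading comes with each control period).
- bot.capture(name): name is "side" or "top"; returns a dict with "frame" (384x512x3 uint8, blue, green, red), "z_map" (384x512 float32, mm along the optical axis (not along the pixel's ray), 0 where there is no reading), "fx", "fy", "cx", "cy" (pixels), "k1" (the pictures are not rectified: a ray, as slopes to the right and down, at radius r is drawn at 1 + k1 r^2 times it, then the intrinsics apply), "rvec" (rotation vector, rad) and "tvec" (3), from world to camera coordinates, as OpenCV has them. Camera axes: x right, y down, z forward; pixel columns grow to the right and rows downward; lengths in mm; the calibration is good to about 2 mm. A picture is of the moment at which its call begins.
- bot.close_job(): hands the job in, once; it reports no verdict.
The state is a dict: "time": time; "joint_positions": joint angles; "dq": joint speeds; "tau": joint torques, N m; "tool_pos": TCP position; "tcp_rot": TCP orientation; "contact_force": force on the tool from outside, world axes, zero at the start; "moment": the same for the moment, N m; "grip_width": finger opening in mm.
Only numpy, scipy, OpenCV 4.12 (cv2) and the standard library are available. Lean on these libraries where they do the work, as an engineer would, in place of code of your own. Each camera call takes 0.05 s, during which the arm holds its last target. There are 200 camera calls.

### The job

At the battery-service bench the white bottle and the metal tin were put back in each other's sloping holder: swap them, so that each ends bottom-down and fully seated in the holder where the other one stood, leaning as the holder does. The empty third holder or any free spot may serve as a halfway place. Do not drop either of them or let them topple, and leave the other things on the bench where they are.

Things in the scene. Friction and masses are not known exactly. Their poses are not given: they have to be found in the camera images.
- bottle: White bottle with grey cap, closed, rigid, about 0.2 kg, 140 mm tall: round body 58 mm in diameter up to 82 mm, shoulder narrowing to a 31 mm neck at 102 mm, cap 34 mm in diameter from 108 to 140 mm (good to grip; firmly, or it swings). Origin at the centre of its underside, z along its axis towards the cap. It starts leaning about 25 degrees in holder_a.
- tin: Plain straight-sided metal tin, closed, rigid, about 0.3 kg, 56 mm in diameter and 85 mm tall. Origin at the centre of its underside, z along its axis towards its top. It starts leaning about 25 degrees in holder_b.
- holder_a: Sloping holder in which the bottle stands at the start. Fixed; all three holders are alike: grey sheet-steel stand, foot 96 x 80 mm, with a shallow square pocket leaning 25 degrees from vertical towards the holder's +x side (roughly away from the robot). Origin on the bench under the pocket, z straight up, x and y level; the pocket's axis is (0.423, 0, 0.906) in this frame.
- holder_b: Sloping holder in which the tin stands at the start; same make and frame as holder_a.
- holder_c: Sloping holder that is empty at the start; same make and frame as holder_a.
- seat_a (a point): Middle of the pocket floor of holder_a (35 mm above the holder's origin); axes as the holder's, z straight up. The pocket is 68 x 68 mm inside, walls 4 mm thick; along the pocket's axis from its floor the +x wall is 42 mm high, the two side walls 26 mm, the -x wall 14 mm.
- seat_b (a point): Middle of the pocket floor of holder_b, likewise.
- seat_c (a point): Middle of the pocket floor of holder_c, likewise.
- plug_1: Bystander: loose black battery vent plug, 30 mm in diameter, 24 mm high, standing between two holders. Origin at the centre of its underside.
- plug_2: Bystander: a second such vent plug between the other two holders.
- wrench: Bystander: steel wrench lying on the bench at the right, nearer the robot than the holders.
- brush: Bystander: terminal brush lying on the bench at the left, nearer the robot than the holders.
- meter: Bystander: black hand-held meter, 150 x 80 x 34 mm, lying to the right of the holders.
- clamp: Bystander: brass terminal clamp, about 70 x 28 x 26 mm, lying to the left of the holders.
Things that resemble listed ones, but are neither listed nor needed, are in the scene too. Leave any blue look-alike of the holder_b alone. Leave any purple look-alike of the tin alone.

How it is judged:
By the outcome, as a careful person would: the job done as asked, in the order asked, and still so for the second after the job is handed in, with the robot touching nothing.
It also fails if it takes over 69 s, if anything falls off the work surface, if the arm or the gripper's body presses on something with over 40 N, if the wrist force passes 120 N, or if a joint passes its speed limit or range.

## Working session

There is one attempt and no reset: what is moved stays moved. The work goes in short steps, Python scripts to look and compute and a shell command to move; the robot and the scene stay as the last step left them, time stands still between calls to the robot, and variables do not carry over. Pictures are saved under pics/ and viewed, about 8 in all and at most 12, crops included, and the job is handed in when it is done.

```bash
mkdir -p pics; ls; cat > h.py <<'E'
import numpy as np, cv2
from plant import bot
def cap(n,name=None):
    c=bot.capture(n)
    if name: cv2.imwrite(f'pics/{name}.png',c['frame'])
    return c
def world(c):
    z=c['z_map']; h,w=z.shape
    u,v=np.meshgrid(np.arange(w),np.arange(h))
    xd=(u-c['cx'])/c['fx']; yd=(v-c['cy'])/c['fy']; x,y=xd.copy(),yd.copy()
    for _ in range(10):
        s=1+c['k1']*(x*x+y*y); x,y=xd/s,yd/s
    P=np.stack([x*z,y*z,z],-1)
    R=cv2.Rodrigues(np.array(c['rvec'],float))[0]
    W=(P-np.array(c['tvec'],float).ravel())@R
    W[z<=0]=np.nan
    return W
E
python3 - <<'E'
from h import *
print(bot.get_obs())
for n in('side','top'):
    c=cap(n,n+'0'); np.savez(n+'0.npz',W=world(c),f=c['frame'])
    R=cv2.Rodrigues(np.array(c['rvec'],float))[0]; print(n,'cam at',-R.T@np.array(c['tvec']).ravel(),'fwd',R[2],c['k1'],c['fx'])
cv2.imwrite('pics/both0.png',np.hstack([cv2.imread('pics/side0.png')[:, :],cv2.imread('pics/top0.png')])[:, :])
E
```

```text
pics
{'time': 0.0, 'joint_positions': array([-1.34803199e+00,  3.42726212e-01,  1.52504371e+00, -3.17628889e-05,
        1.27539457e+00, -1.45986009e-01]), 'dq': array([ 2.36378081e-04,  4.58117362e-04,  1.78324258e-03,  1.57803042e-05,
        1.37849491e-03, -3.44502063e-05]), 'tau': array([ 2.11041042e-03, -4.31237304e+01, -2.44223160e+01,  7.19958334e-02,
        5.57671837e-02, -1.16507103e-04]), 'tool_pos': array([ 189.14666977, -489.22951343,  188.13388601]), 'tcp_rot': array([-3.14139405e+00,  1.55953636e-03, -1.20203656e+00]), 'contact_force': array([-0.01319343, -0.13013028,  0.56201189]), 'moment': array([-0.00559222,  0.02350897, -0.00284484]), 'grip_width': 91.70901177799274}
side cam at [-39.30109947 571.75555798 857.30799509] fwd [ 0.51902899 -0.50063487 -0.6928013 ] -0.03439092107467634 388.70918755685796
top cam at [ 428.90152486  -15.77745891 1329.65746415] fwd [ 0.09562672  0.02199826 -0.99517416] -0.1390827206071119 395.38892119833554
```

View pics/side0.png

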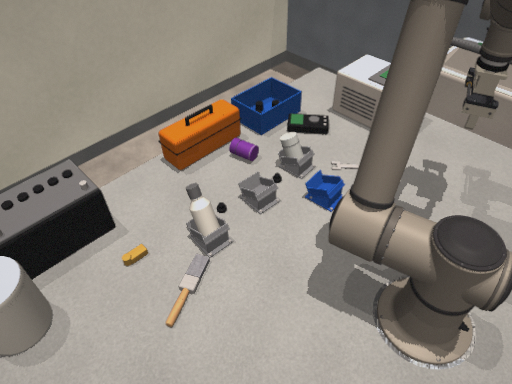

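View pics/top0.png

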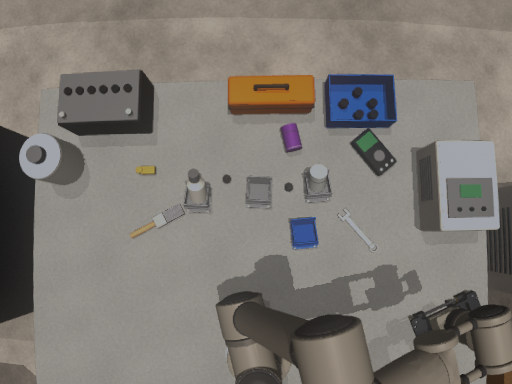

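The side view shows the bottle in holder_a at about (203,215), the empty holder_c at (260,190), and the tin in holder_b at (292,148). In the top view they are at (196,188), (259,191) and (318,182). The blue holder look-alike is at (304,232) and the purple tin at (291,137). Next I fit a holder-plus-object model to the depth points.

```bash
cat > fit.py <<'E'
from h import *
from scipy.optimize import least_squares
A=np.radians(25); ax=np.array([np.sin(A),0,np.cos(A)]); px=np.array([np.cos(A),0,-np.sin(A)])
def box(P,lo,hi):
    c=(np.array(lo)+hi)/2; h=(np.array(hi)-lo)/2; q=np.abs(P-c)-h
    return np.linalg.norm(np.maximum(q,0),axis=1)+np.minimum(q.max(1),0)
def cyl(P,r,z0,z1):
    q=np.stack([np.hypot(P[:,0],P[:,1])-r,np.abs(P[:,2]-(z0+z1)/2)-(z1-z0)/2],1)
    return np.linalg.norm(np.maximum(q,0),axis=1)+np.minimum(q.max(1),0)
def hold(P):  # holder frame -> sdf
    Q=P-[0,0,35]; Q=np.stack([Q@px,Q[:,1],Q@ax],1)
    return Q,np.min([box(Q,[-38,-38,-4],[38,38,0]),box(Q,[34,-38,-4],[38,38,42]),box(Q,[-38,-38,-4],[-34,38,14]),
      box(Q,[-38,34,-4],[38,38,26]),box(Q,[-38,-38,-4],[38,-34,26])],0)
def obj(Q,k,ox,oy):
    Q=Q-[ox,oy,0]
    if k=='tin': return cyl(Q,28,0,85)
    return np.min([cyl(Q,29,0,82),cyl(Q,17,108,140),cyl(Q,15.5,82,108)],0)
def loc(P,x,y,yaw):
    c,s=np.cos(yaw),np.sin(yaw); D=P-[x,y,0]
    return np.stack([c*D[:,0]+s*D[:,1],-s*D[:,0]+c*D[:,1],D[:,2]],1)
def fit(P,k,x0):
    def res(p):
        Q,d=hold(loc(P,*p[:3]))
        if k: d=np.minimum(d,obj(Q,k,*p[3:5]))
        return d
    n=3+2*bool(k); best=None
    for yaw in(-.4,-.2,0,.2,.4):
        r=least_squares(res,[x0[0],x0[1],yaw]+[0]*(n-3),loss='soft_l1',f_scale=2,x_scale=[1,1,.02]+[1]*(n-3))
        if best is None or r.cost<best.cost: best=r
    return best,res(best.x)
def roi(W,c,r=75,zmin=22,zmax=190):
    P=W.reshape(-1,3); m=np.isfinite(P[:,0])&(np.hypot(P[:,0]-c[0],P[:,1]-c[1])<r)&(P[:,2]>zmin)&(P[:,2]<zmax); return P[m]
E
python3 - <<'E'
from fit import *
S=np.load('side0.npz')['W'];T=np.load('top0.npz')['W']
for n,W,px_ in(('top',T,(196,195,259,191,318,185)),):
    g=[W[px_[i+1],px_[i]] for i in(0,2,4)]; print(np.round(g))
for n,W in(('top',T),('side',S)):
    b=W.reshape(-1,3); m=(abs(b[:,2])<12)&(b[:,0]>350)&(b[:,0]<800)&(abs(b[:,1])<300); print(n,'bench z',np.median(b[m,2]))
for name,k,c in(('a','bottle',g[0]),('c',None,g[1]),('b','tin',g[2])):
    for lab,Ws in(('top',[T]),('side',[S]),('both',[T,S])):
        x0=c[:2]
        for it in range(2):
            P=np.vstack([roi(W,x0+[15,0]) for W in Ws]); r,d=fit(P,k,x0); x0=r.x[:2]
        print(name,lab,len(P),np.round(r.x[:2],1),'yaw',np.round(np.degrees(r.x[2]),1),np.round(r.x[3:],1),'med|d|',np.round(np.median(abs(d)),2))
f=np.load('top0.npz')['f'][150:250,170:345]; cv2.imwrite('pics/crop0.png',cv2.resize(f,None,fx=4.5,fy=4.5,interpolation=cv2.INTER_CUBIC))
E
```

```text
[[ 536.  191.   96.]
 [ 552.   -7.   37.]
 [ 564. -195.   80.]]
top bench z 0.7271429969919511
side bench z -0.14544575131715531
a top 845 [535.3 196.2] yaw -3.5 [ 3.6 -3. ] med|d| 1.05
a side 1529 [531.1 199.7] yaw -3.2 [ 7.4 -4. ] med|d| 1.06
a both 2374 [533.5 198.6] yaw -3.0 [ 5.1 -3.7] med|d| 1.29
c top 657 [547.5  -4.9] yaw -3.0 [] med|d| 1.06
c side 793 [543.3  -4.6] yaw -2.6 [] med|d| 1.12
c both 1450 [545.7  -4.7] yaw -3.0 [] med|d| 1.14
b top 785 [ 565.4 -198.5] yaw 4.8 [5.5 2.7] med|d| 1.05
b side 857 [ 561.7 -197.3] yaw 4.7 [8.3 1.3] med|d| 1.14
b both 1642 [ 563.7 -197.8] yaw 4.6 [6.7 2. ] med|d| 1.1
```

View pics/crop0.png

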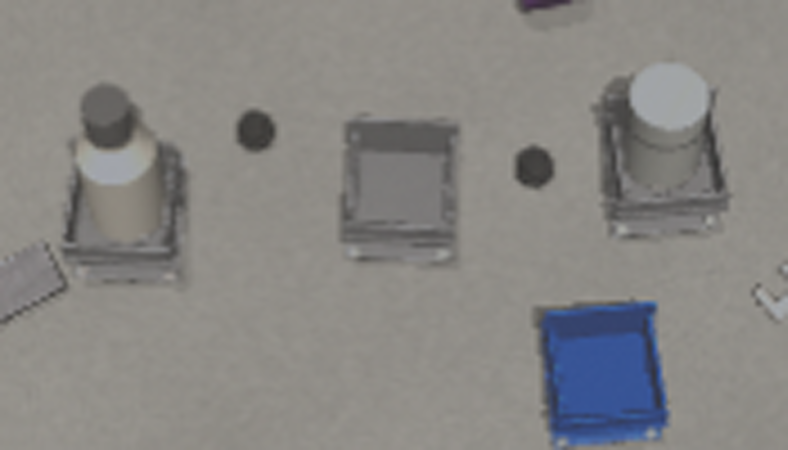

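The crop shows the pockets clearly, and the two cameras agree on the fit to about 4 mm in x. The holders are roughly 195 mm apart. First I move above the tin, with the jaw axis along holder_b's y.

```bash
python3 -m pendant '[{"linear":[60,45,5],"twist":-5},{"linear":[120,90,5],"twist":-12},{"linear":[404.7,296.3,5],"twist":-16.5},{"linear":[404.7,296.3,5],"twist":-16.5},{"linear":[404.7,296.3,5],"twist":-16.5},{"linear":[404.7,296.3,5],"twist":-16.5},{"linear":[404.7,296.3,5],"twist":-16.5},{"linear":[404.7,296.3,5],"twist":-16.5},{"linear":[404.7,296.3,5],"twist":-16.5},{"linear":[404.7,296.3,5],"twist":-16.5},{"linear":[404.7,296.3,5],"twist":-16.5},{"linear":[404.7,296.3,5],"twist":-16.5},{"linear":[404.7,296.3,5],"twist":-16.5}]' 0
```

```text
time: 1.72
tool_pos: [593.5, -194.2, 194.2]
tcp_rot: [-3.141, -0.0, -1.491]
contact_force: [-0.5, 0.4, -0.3]
grip_width: 91.9
```

```bash
python3 -m pendant '[{"linear":[0.5,0.5,-45],"twist":0},{"linear":[0.5,0.5,-85],"twist":0},{"linear":[0.5,0.5,-110],"twist":0},{"linear":[0.5,0.5,-122],"twist":0},{"linear":[0.5,0.5,-127],"twist":0},{"linear":[0.5,0.5,-127],"twist":0}]'; python3 -c "
from h import *
c=cap('side'); f=c['frame'][90:230,220:400]; cv2.imwrite('pics/g1.png',cv2.resize(f,None,fx=4,fy=4,interpolation=2))"
```

```text
time: 2.48
tool_pos: [594.9, -193.2, 67.6]
tcp_rot: [-3.141, -0.001, -1.49]
contact_force: [1.1, -0.1, -0.1]
grip_width: 92.1
```

View pics/g1.png

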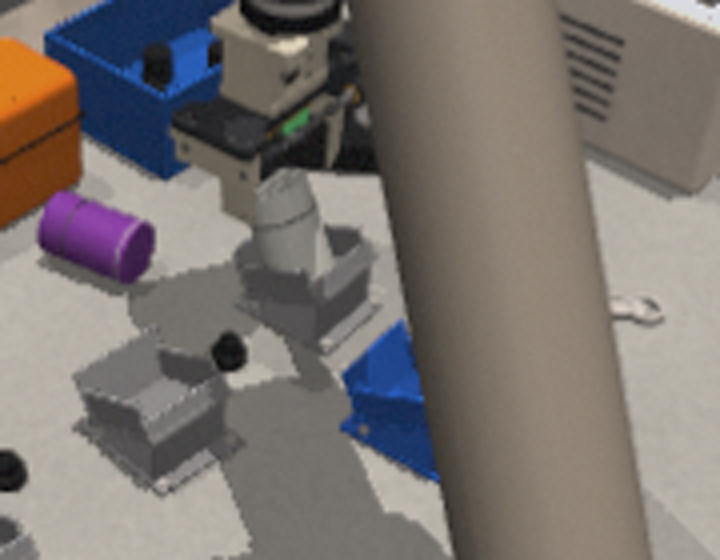

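The crop shows the open fingers on either side of the tin, with the near one at about (240,190), and the body clear of the tin's top. Closing the gripper now.

```bash
python3 -m pendant '[{"linear":[0,0,0],"twist":0},{"linear":[0,0,0],"twist":0},{"linear":[0,0,0],"twist":0},{"linear":[0,0,0],"twist":0},{"linear":[0,0,0],"twist":0},{"linear":[0,0,0],"twist":0}]' 255
```

```text
time: 3.28
tool_pos: [594.7, -193.1, 67.0]
tcp_rot: [-3.141, -0.0, -1.49]
contact_force: [0.3, -1.1, -0.0]
grip_width: 54.4
```

```bash
python3 -m pendant '[{"linear":[1.7,0.1,3.6],"twist":0},{"linear":[5,0.4,10.9],"twist":0},{"linear":[10.1,0.8,21.7],"twist":0},{"linear":[16.8,1.4,36.2],"twist":0},{"linear":[23,1.9,50],"twist":0},{"linear":[25,2,65],"twist":0},{"linear":[25,2,78],"twist":0},{"linear":[25,2,85],"twist":0},{"linear":[25,2,85],"twist":0},{"linear":[25,2,85],"twist":0}]'; python3 -c "
from h import *
c=cap('side'); f=c['frame'][60:230,220:400]; cv2.imwrite('pics/g2.png',cv2.resize(f,None,fx=3.3,fy=3.3,interpolation=2))"
```

```text
time: 4.53
tool_pos: [619.1, -190.8, 151.2]
tcp_rot: [3.141, 0.0, -1.49]
contact_force: [-0.0, 0.3, -2.8]
grip_width: 54.3
```

View pics/g2.png

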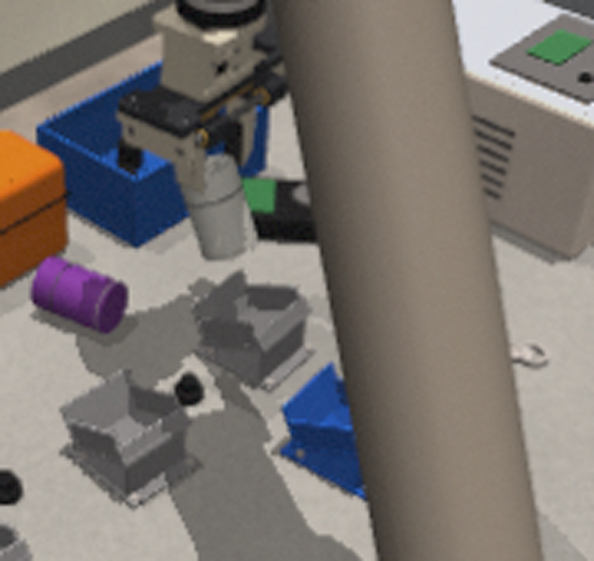

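The tin is held at about (215,210) in the crop, still leaning, and its pocket is empty. I measure how it sits in the grip.

```bash
cat > held.py <<'E'
from fit import *
def held(kind,tcp,c=None):
    """fit held object: base point + tilt angles from side cloud; returns base xyz, tilt deg, azimuth deg"""
    W=world(c or cap('side')); P=W.reshape(-1,3); P=P[np.isfinite(P[:,0])]
    t=np.array(tcp); L=85 if kind=='tin' else 140; g=60 if kind=='tin' else 124
    b0=t+[0,0,19]-g*ax
    s=(P-b0)@ax; r=np.linalg.norm(P-b0-np.outer(s,ax),axis=1)
    P=P[(r<45)&(s>-15)&(s<(42 if kind=='tin' else 100))]
    def res(p):
        a=np.array([np.sin(p[3]),p[4],np.cos(p[3])]); a/=np.linalg.norm(a)
        D=P-p[:3]; z=D@a; rr=np.sqrt(np.maximum((D*D).sum(1)-z*z,0)); Q=np.stack([rr,0*rr,z],1)
        return obj(Q,kind,0,0)
    r=least_squares(res,[*b0,A,0],loss='soft_l1',f_scale=1.5,x_scale=[1,1,1,.02,.02])
    a=np.array([np.sin(r.x[3]),r.x[4],np.cos(r.x[3])]); a/=np.linalg.norm(a)
    print(kind,len(P),'base',np.round(r.x[:3],1),'tilt',np.round(np.degrees(np.arccos(a[2])),1),'az',np.round(np.degrees(np.arctan2(a[1],a[0])),1),'med',np.round(np.median(abs(res(r.x))),2)); return r.x[:3],a
E
python3 - <<'E'
from held import *
o=bot.get_obs()
c=cap('side'); held('tin',o['tool_pos'],c)
S=world(c);T=world(cap('top'))
for lab,Ws in(('top',[T]),('side',[S]),('both',[T,S])):
    P=np.vstack([roi(W,[578,-198],zmax=82) for W in Ws]); r,d=fit(P,None,[563,-198]); print('b',lab,len(P),np.round(r.x[:2],1),np.degrees(r.x[2]).round(1),np.median(abs(d)).round(2))
E
```

```text
tin 220 base [ 597.8 -192.7  116.1] tilt 22.8 az 6.4 med 0.94
b top 134 [ 567.2 -199.3] 8.0 1.02
b side 644 [ 561.2 -196.1] 4.2 1.11
b both 778 [ 562.1 -196.6] 5.2 1.18
```

```bash
python3 -m pendant '[{"linear":[-0.3,8,0],"twist":0},{"linear":[-1,28,0],"twist":-1},{"linear":[-2,56,0],"twist":-2},{"linear":[-3.1,91,0],"twist":-3.8},{"linear":[-4.3,126,0],"twist":-5.5},{"linear":[-5.4,155,0],"twist":-6.7},{"linear":[-6,174,0],"twist":-7.3},{"linear":[-6.3,182.8,0],"twist":-7.6},{"linear":[-6.3,182.8,0],"twist":-7.6},{"linear":[-6.3,182.8,0],"twist":-7.6}]'; python3 - <<'E'
from held import *
o=bot.get_obs(); held('tin',o['tool_pos']); held('tin',o['tool_pos'])
E
```

```text
time: 5.92
tool_pos: [613.2, -8.9, 151.8]
tcp_rot: [3.142, -0.0, -1.623]
contact_force: [0.6, -0.3, -2.4]
grip_width: 54.4
tin 257 base [591.6  -7.8 116.5] tilt 22.9 az -0.9 med 0.93
tin 256 base [591.9  -7.1 117. ] tilt 23.0 az -4.1 med 0.86
```

```bash
python3 -m pendant '[{"linear":[-6,0.3,-1],"twist":0},{"linear":[-11,0.5,-12],"twist":0},{"linear":[-17,0.8,-25],"twist":0},{"linear":[-23.4,1.1,-38.5],"twist":0},{"linear":[-29.9,1.5,-52.4],"twist":0},{"linear":[-34,1.7,-61.4],"twist":0},{"linear":[-38,1.9,-69.6],"twist":0},{"linear":[-40.4,2,-75],"twist":0},{"linear":[-41.7,2.1,-77.7],"twist":0},{"linear":[-41.7,2.1,-77.7],"twist":0}]'; python3 - <<'E'
from held import *
c=cap('side'); f=c['frame'][110:230,200:350]; cv2.imwrite('pics/g3.png',cv2.resize(f,None,fx=4,fy=4,interpolation=2))
E
```

```text
time: 7.28
tool_pos: [571.6, -6.0, 74.2]
tcp_rot: [-3.141, -0.0, -1.623]
contact_force: [0.5, 0.3, -2.0]
grip_width: 53.9
```

View pics/g3.png

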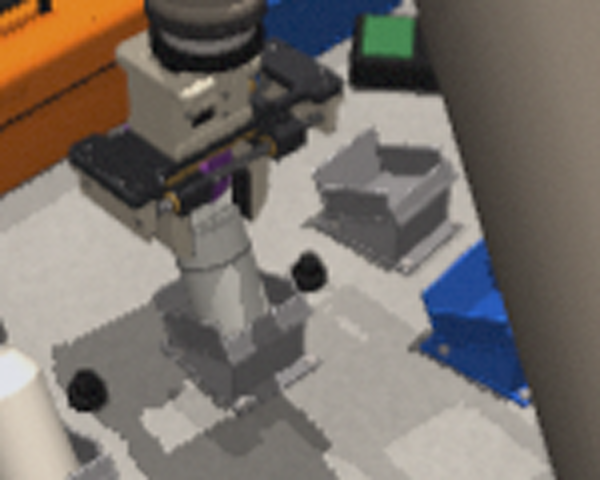

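The tin is inside the pocket of holder_c at about (220,300) and touches nothing yet (−2 N, its weight). I lower it until contact.

```bash
python3 -m pendant '[{"linear":[-0.8,0,-1.8],"twist":0},{"linear":[-1.7,0.1,-3.6],"twist":0},{"linear":[-2.2,0.1,-4.8],"twist":0},{"linear":[-2.2,0.1,-4.8],"twist":0}]'
```

```text
time: 7.82
tool_pos: [570.9, -6.1, 70.4]
tcp_rot: [-3.138, -0.0, -1.623]
contact_force: [4.3, 0.1, 3.9]
grip_width: 54.4
```

```bash
python3 -m pendant '[{"linear":[0,0,0],"twist":0},{"linear":[0,0,0],"twist":0},{"linear":[0,0,0],"twist":0},{"linear":[0,0,0],"twist":0}]' 20; python3 -m pendant '[{"linear":[0,0,10],"twist":0},{"linear":[0,0,35],"twist":0},{"linear":[0,0,80],"twist":0},{"linear":[0,0,140],"twist":0},{"linear":[0,0,140],"twist":0},{"linear":[0,0,140],"twist":0}]'; python3 - <<'E'
from held import *
c=cap('side'); S=world(c)
P=roi(S,[558,-5]);r,d=fit(P,'tin',[543,-5]); print('tin in c',r.x.round(2),np.median(abs(d)))
P=roi(S,[576,-197],zmax=82);r,d=fit(P,None,[562,-197]); print('b side',r.x.round(2),np.median(abs(d)))
P=roi(S,[546,199]);r,d=fit(P,'bottle',[531,199]); print('a side',r.x.round(2),np.median(abs(d)))
f=c['frame'][80:260,160:370]; cv2.imwrite('pics/g4.png',cv2.resize(f,None,fx=3.3,fy=3.3,interpolation=2))
E
```

```text
time: 8.32
tool_pos: [568.8, -5.9, 69.1]
tcp_rot: [3.141, -0.0, -1.623]
contact_force: [0.4, 0.0, 0.2]
grip_width: 83.9
time: 9.07
tool_pos: [569.0, -5.8, 209.5]
tcp_rot: [-3.141, -0.0, -1.623]
contact_force: [-0.3, -0.6, -1.1]
grip_width: 84.2
tin in c [ 5.4347e+02 -4.4800e+00 -6.0000e-02  7.2600e+00  1.8600e+00] 1.0992473819018542
b side [ 5.6143e+02 -1.9743e+02  1.1000e-01] 1.1606388859777397
a side [ 5.3082e+02  1.9962e+02 -6.0000e-02  8.0800e+00 -3.5500e+00] 1.1406880208231556
```

View pics/g4.png

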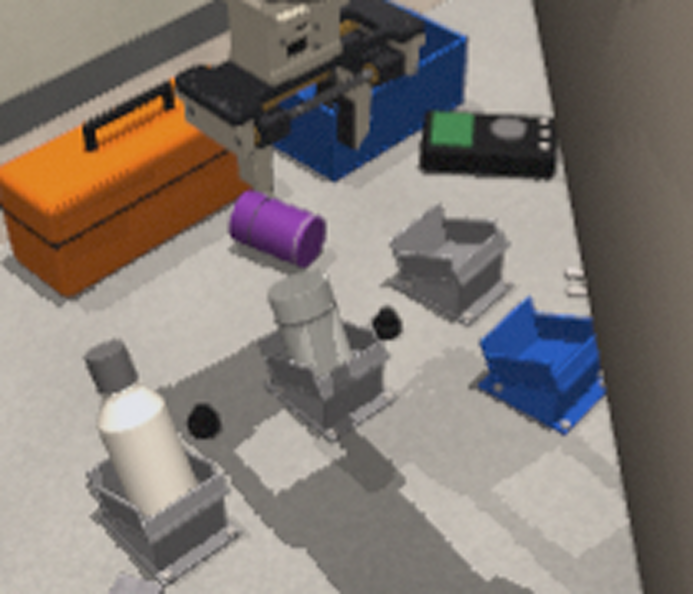

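The tin leans, seated, in holder_c at about (310,330) in the crop. Holder_b is empty and the bottle is untouched. Next is the bottle's cap.

```bash
python3 -m pendant '[{"linear":[3,30,0],"twist":0},{"linear":[9,85,0],"twist":0},{"linear":[15,140,0],"twist":0},{"linear":[19,180,0],"twist":0},{"linear":[21,197.5,0],"twist":0},{"linear":[21,197.5,0],"twist":0},{"linear":[21,197.5,-25],"twist":0},{"linear":[21,197.5,-55],"twist":0},{"linear":[21,197.5,-75],"twist":0},{"linear":[21,197.5,-84],"twist":0},{"linear":[21,197.5,-84],"twist":0},{"linear":[21,197.5,-84],"twist":0}]' 60; python3 - <<'E'
from held import *
c=cap('side'); f=c['frame'][140:270,140:300]; cv2.imwrite('pics/g5.png',cv2.resize(f,None,fx=4,fy=4,interpolation=2))
E
```

```text
time: 10.62
tool_pos: [591.0, 191.2, 126.4]
tcp_rot: [-3.14, 0.0, -1.623]
contact_force: [0.8, 0.7, 0.0]
grip_width: 70.5
```

View pics/g5.png

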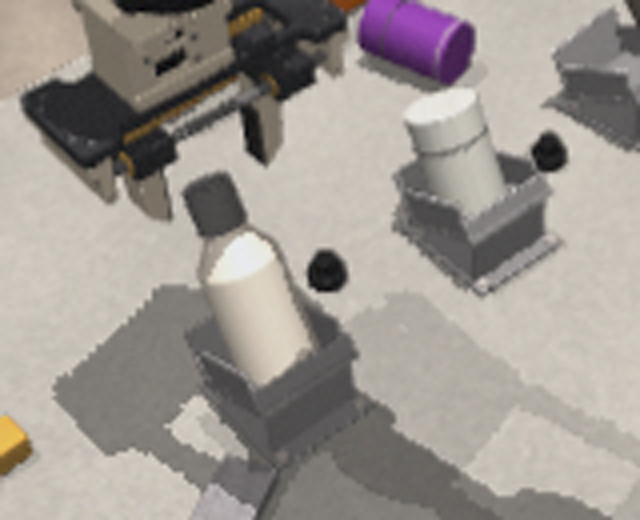

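The cap (215,205) looks lower and nearer in the crop than the fingertips, which are at (150,215) and (262,160). I check this numerically.

```bash
python3 - <<'E'
from held import *
for n in('side','top'):
    c=cap(n); W=world(c); o=bot.get_obs()['tool_pos']
    R=np.array(c['rvec'],float);K=np.array([[c['fx'],0,c['cx']],[0,c['fy'],c['cy']],[0,0,1]])
    def pr(p): 
        q=cv2.Rodrigues(R)[0]@p+np.array(c['tvec']).ravel(); x=q[:2]/q[2]; x=x*(1+c['k1']*(x@x)); return (x[0]*c['fx']+c['cx'],x[1]*c['fy']+c['cy'])
    print(n,'tcp',np.round(pr(o),1),'grasp',np.round(pr(o+[0,0,19]),1), 'crop px', np.round((np.array(pr(o))-[140,140])*4))
    if n=='side':
        for uv in((215,205),(215,190),(225,225),(150,215),(262,160),(165,215),(262,155)): print(uv,W[140+uv[1]//4,140+uv[0]//4].round(0))
P=world(cap('side')).reshape(-1,3); P=P[np.isfinite(P[:,0])]
P=P[(np.hypot(P[:,0]-585,P[:,1]-193)<28)&(P[:,2]>135)]; print(len(P),P.mean(0),P.min(0),P.max(0))
E
```

```text
side tcp [194.5 195.5] grasp [193.6 190.4] crop px [218. 222.]
(215, 205) [580. 200. 156.]
(215, 190) [584. 196. 165.]
(225, 225) [571. 199. 144.]
(150, 215) [582. 245. 181.]
(262, 160) [581. 158. 166.]
(165, 215) [584. 233. 170.]
(262, 155) [580. 158. 175.]
top tcp [194.3 176.5] grasp [193.2 175.7] crop px [217. 146.]
1028 [573.97081138 194.39729484 358.59276356] [557.10385861 165.62743298 135.14050776] [611.10398314 220.39869099 526.13638512]
```

```bash
python3 - <<'E'
from held import *
print(bot.get_obs()['tool_pos'],bot.get_obs()['grip_width'])
c=cap('side');P=world(c).reshape(-1,3); P=P[np.isfinite(P[:,0])]
P=P[(abs(P[:,0]-591)<40)&(abs(P[:,1]-191)<110)&(P[:,2]>128)]
for y0 in range(90,300,10):
    q=P[(P[:,1]>=y0)&(P[:,1]<y0+10)]
    if len(q): i=q[:,2].argmin(); print(y0,len(q),q[i].round(0),'x',q[:,0].min().round(0),q[:,0].max().round(0))
f=c['frame'][140:270,140:300]; cv2.imwrite('pics/g6.png',cv2.resize(f,None,fx=4,fy=4,interpolation=2))
E
```

```text
[590.61429185 191.65728737 126.05157102] 69.97243898209769
90 9 [620.  96. 270.] x 558.0 620.0
100 72 [552. 109. 231.] x 551.0 622.0
110 119 [560. 115. 230.] x 551.0 622.0
120 113 [558. 122. 243.] x 551.0 620.0
130 146 [579. 139. 197.] x 551.0 613.0
140 245 [579. 150. 166.] x 551.0 617.0
150 317 [594. 158. 165.] x 551.0 628.0
160 155 [558. 164. 242.] x 557.0 611.0
170 247 [577. 179. 137.] x 552.0 611.0
180 413 [566. 189. 129.] x 551.0 612.0
190 475 [560. 197. 128.] x 551.0 611.0
200 543 [569. 200. 128.] x 551.0 606.0
210 462 [560. 217. 243.] x 551.0 627.0
220 610 [583. 230. 172.] x 551.0 629.0
230 469 [583. 232. 163.] x 551.0 628.0
240 559 [584. 241. 173.] x 551.0 626.0
250 591 [585. 258. 232.] x 551.0 623.0
260 388 [557. 261. 236.] x 557.0 631.0
270 152 [600. 280. 230.] x 557.0 630.0
280 182 [561. 281. 231.] x 556.0 630.0
290 1 [562. 291. 272.] x 562.0 562.0
```

View pics/g6.png

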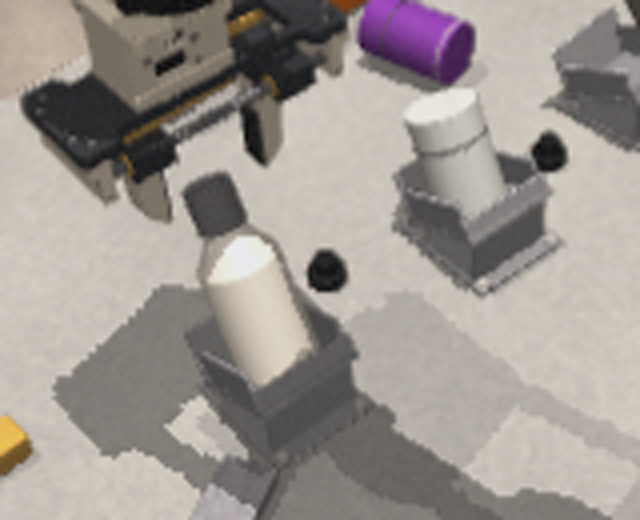

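The tips really sit near z=163, while the pose report says 126. The pose reads about 37 mm low along the tool, which means the tin was held only by its top. I lower in guarded steps, trusting the cameras.

```bash
python3 -m pendant '[{"linear":[0,0,-6],"twist":0},{"linear":[0,0,-13],"twist":0},{"linear":[0,0,-18],"twist":0},{"linear":[0,0,-18],"twist":0}]'; cat > tips.py <<'E'
from held import *
def tips(c=None):
    o=bot.get_obs(); t=o['tool_pos']; P=world(c or cap('side')).reshape(-1,3); P=P[np.isfinite(P[:,0])]
    yaw=o['tcp_rot'][2]; j=np.array([np.cos(yaw),np.sin(yaw)]); w=o['grip_width']/2
    s=(P[:,:2]-t[:2])@j; n=(P[:,:2]-t[:2])@[-j[1],j[0]]
    for sg in(1,-1):
        q=P[(s*sg>w-4)&(s*sg<w+18)&(abs(n)<16)&(P[:,2]>t[2]-5)&(P[:,2]<t[2]+90)]
        print('finger',sg,len(q),'zmin 2%',np.percentile(q[:,2],[0,2,5]).round(0) if len(q) else '')
    print('tcp z',t[2].round(1))
E
python3 -c "
from tips import *
tips()"
```

```text
time: 11.38
tool_pos: [589.9, 191.5, 106.6]
tcp_rot: [3.14, -0.0, -1.623]
contact_force: [0.7, 0.2, -0.1]
grip_width: 70.2
finger 1 129 zmin 2% [143. 146. 148.]
finger -1 66 zmin 2% [148. 149. 151.]
tcp z 106.6
```

```bash
python3 -m pendant '[{"linear":[0,0,-6],"twist":0},{"linear":[0,0,-12],"twist":0},{"linear":[0,0,-17],"twist":0},{"linear":[0,0,-17],"twist":0},{"linear":[0,0,-17],"twist":0}]'; python3 - <<'E'
from tips import *
c=cap('side');tips(c); f=c['frame'][140:270,140:300]; cv2.imwrite('pics/g7.png',cv2.resize(f,None,fx=4,fy=4,interpolation=2))
E
```

```text
time: 12.05
tool_pos: [590.4, 191.6, 90.4]
tcp_rot: [-3.141, -0.0, -1.623]
contact_force: [0.6, -0.3, 0.9]
grip_width: 70.0
finger 1 124 zmin 2% [129. 130. 131.]
finger -1 66 zmin 2% [130. 134. 135.]
tcp z 90.5
```

View pics/g7.png

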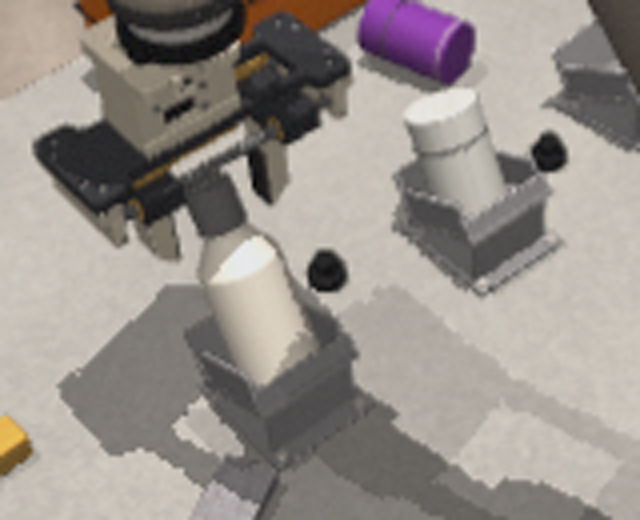

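The fingers now straddle the cap, with the tips at (165,250) and (270,195) in the crop. Closing the gripper.

```bash
python3 -m pendant '[{"linear":[0,0,0],"twist":0},{"linear":[0,0,0],"twist":0},{"linear":[0,0,0],"twist":0},{"linear":[0,0,0],"twist":0},{"linear":[0,0,0],"twist":0},{"linear":[0,0,0],"twist":0},{"linear":[0,0,0],"twist":0},{"linear":[0,0,0],"twist":0}]' 255;  python3 -m pendant '[{"linear":[0.8,0,1.8],"twist":0},{"linear":[2.1,-0.1,4.5],"twist":0},{"linear":[4.2,-0.2,9.1],"twist":0},{"linear":[6.3,-0.3,13.6],"twist":0},{"linear":[7.2,-0.4,15.4],"twist":0},{"linear":[7.2,-0.4,15.4],"twist":0}]'; python3 - <<'E'
from tips import *
c=cap('side');tips(c); P=roi(world(c),[546,199]);
t=bot.get_obs()['tool_pos']; held('bottle',t+[0,0,37],c)
E
```

```text
time: 13.1
tool_pos: [590.3, 191.5, 90.4]
tcp_rot: [-3.142, -0.0, -1.623]
contact_force: [0.6, -0.4, -0.2]
grip_width: 33.5
time: 13.85
tool_pos: [597.6, 191.2, 105.9]
tcp_rot: [-3.141, 0.0, -1.623]
contact_force: [-0.8, -0.5, -1.8]
grip_width: 33.1
finger 1 114 zmin 2% [138. 146. 149.]
finger -1 111 zmin 2% [123. 125. 128.]
tcp z 105.8
bottle 921 base [546.7 195.2  50.5] tilt 24.7 az -3.2 med 1.28
```

```bash
python3 -m pendant '[{"linear":[1.3,-0.1,2.7],"twist":0},{"linear":[4.2,-0.2,9],"twist":0},{"linear":[8.4,-0.4,18],"twist":0},{"linear":[13,-0.7,28],"twist":0},{"linear":[17,-0.9,39],"twist":0},{"linear":[18.2,-1,51],"twist":0},{"linear":[18.2,-1,64],"twist":0},{"linear":[18.2,-1,78],"twist":0},{"linear":[18.2,-1,91],"twist":0},{"linear":[18.2,-1,100],"twist":0},{"linear":[18.2,-1,105],"twist":0},{"linear":[18.2,-1,105],"twist":0},{"linear":[18.2,-1,105],"twist":0}]'; python3 - <<'E'
from tips import *
t=bot.get_obs()['tool_pos']
for i in range(2): held('bottle',t+[0,0,37])
E
```

```text
time: 15.52
tool_pos: [615.4, 190.1, 210.1]
tcp_rot: [3.14, -0.0, -1.623]
contact_force: [0.1, -0.5, -3.1]
grip_width: 33.3
bottle 908 base [566.5 193.7 157.7] tilt 24.7 az -1.6 med 1.02
bottle 905 base [566.6 193.8 157.5] tilt 24.4 az -2.2 med 0.97
```

```bash
python3 -m pendant '[{"linear":[0.5,-6,0],"twist":0},{"linear":[1.5,-20,0],"twist":0.4},{"linear":[3.2,-42,0],"twist":0.9},{"linear":[5.5,-72,0],"twist":1.5},{"linear":[8,-106,0],"twist":2.2},{"linear":[10.7,-142,0],"twist":3},{"linear":[13.5,-178,0],"twist":3.7},{"linear":[16.3,-214,0],"twist":4.5},{"linear":[19,-250,0],"twist":5.3},{"linear":[21.7,-286,0],"twist":6},{"linear":[24.2,-318,0],"twist":6.7},{"linear":[26.2,-345,0],"twist":7.3},{"linear":[27.8,-365,0],"twist":7.7},{"linear":[28.6,-377,0],"twist":7.9},{"linear":[28.9,-381,0],"twist":8},{"linear":[28.9,-381,-8],"twist":8},{"linear":[28.9,-381,-22],"twist":8},{"linear":[28.9,-381,-38],"twist":8},{"linear":[28.9,-381,-46],"twist":8},{"linear":[28.9,-381,-46],"twist":8}]'; python3 - <<'E'
from tips import *
t=bot.get_obs()['tool_pos']
for i in range(2):
    b,a=held('bottle',t+[0,0,37])
    l=loc(b[None],561.5,-197.2,np.radians(5))[0]-[0,0,35]; print('s',l@ax,'perp',l@px,'y',l[1])
E
```

```text
time: 18.12
tool_pos: [644.2, -190.5, 163.6]
tcp_rot: [3.14, 0.001, -1.483]
contact_force: [0.7, 0.6, -2.7]
grip_width: 33.2
bottle 579 base [ 595.4 -194.3  111.2] tilt 24.6 az 6.9 med 1.33
s 83.48005224453334 perp -1.3457637418092538 y -0.026062901675487637
bottle 575 base [ 595.9 -194.5  111.5] tilt 24.7 az 6.4 med 1.35
s 83.96365241781128 perp -1.0305656831740073 y -0.2998725297639129
```

```bash
python3 -m pendant '[{"linear":[2,0.2,-1],"twist":0},{"linear":[5.4,0.5,-2.5],"twist":0},{"linear":[1.2,0.1,-11.6],"twist":0},{"linear":[-4,-0.3,-22.9],"twist":0},{"linear":[-9.3,-0.8,-34.2],"twist":0},{"linear":[-14.6,-1.3,-45.5],"twist":0},{"linear":[-19.9,-1.7,-56.9],"twist":0},{"linear":[-24.1,-2.1,-65.9],"twist":0},{"linear":[-26.6,-2.3,-71.3],"twist":0},{"linear":[-28.3,-2.5,-75],"twist":0},{"linear":[-28.3,-2.5,-75],"twist":0}]'; python3 - <<'E'
from tips import *
c=cap('side'); t=bot.get_obs()['tool_pos']
b,a=held('bottle',t+[0,0,37],c)
l=loc(b[None],561.5,-197.2,np.radians(5))[0]-[0,0,35]; print('s',l@ax,'perp',l@px,'y',l[1])
E
```

```text
time: 19.6
tool_pos: [617.7, -193.5, 91.6]
tcp_rot: [-3.138, -0.001, -1.483]
contact_force: [0.7, 0.6, 5.1]
grip_width: 33.4
bottle 739 base [ 563.8 -189.5   35.6] tilt 27.9 az -8.5 med 3.74
s 1.7673531243516512 perp 2.394704382137495 y 7.45268719037316
```

Contact came at z=91.6. The same grip geometry in holder_a predicts 91.7, so the bottle is on the floor of the pocket. I relieve the load, then release and look.

```bash
python3 -m pendant '[{"linear":[0,0,1.5],"twist":0},{"linear":[0,0,2.5],"twist":0},{"linear":[0,0,2.5],"twist":0}]' ; python3 -m pendant '[{"linear":[0,0,0],"twist":0},{"linear":[0,0,0],"twist":0},{"linear":[0,0,0],"twist":0},{"linear":[0,0,0],"twist":0},{"linear":[0,0,0],"twist":0}]' 40; python3 -m pendant '[{"linear":[0,0,8],"twist":0},{"linear":[0,0,25],"twist":0},{"linear":[0,0,55],"twist":0},{"linear":[0,0,90],"twist":0},{"linear":[0,0,110],"twist":0},{"linear":[0,0,110],"twist":0}]'; python3 - <<'E'
from tips import *
c=cap('side'); S=world(c)
P=roi(S,[576,-197],zmax=165);r,d=fit(P,'bottle',[562,-197]); print('bottle in b',r.x.round(2),np.median(abs(d)))
P=roi(S,[558,-5]);r,d=fit(P,'tin',[543,-5]); print('tin in c',r.x.round(2),np.median(abs(d)))
P=roi(S,[546,199]);r,d=fit(P,None,[531,199]); print('a empty',r.x.round(2),np.median(abs(d)))
f=c['frame'][80:260,160:370]; cv2.imwrite('pics/g8.png',cv2.resize(f,None,fx=3.3,fy=3.3,interpolation=2))
E
```

```text
time: 20.02
tool_pos: [616.4, -193.5, 92.1]
tcp_rot: [-3.141, -0.0, -1.483]
contact_force: [1.9, 0.2, 0.2]
grip_width: 33.3
time: 20.65
tool_pos: [616.2, -193.3, 92.2]
tcp_rot: [3.141, -0.0, -1.483]
contact_force: [-0.3, 0.3, -0.3]
grip_width: 75.8
time: 21.4
tool_pos: [617.4, -193.8, 205.4]
tcp_rot: [-3.137, -0.003, -1.483]
contact_force: [-0.2, 0.1, -0.9]
grip_width: 76.9
bottle in b [ 5.6194e+02 -1.9679e+02  8.0000e-02  8.0600e+00 -3.2000e-01] 1.5613549072733868
tin in c [ 5.4345e+02 -4.7000e+00 -5.0000e-02  7.1700e+00  1.4700e+00] 1.078927063184194
a empty [ 5.3072e+02  1.9956e+02 -6.0000e-02] 1.0497122898105289
```

View pics/g8.png

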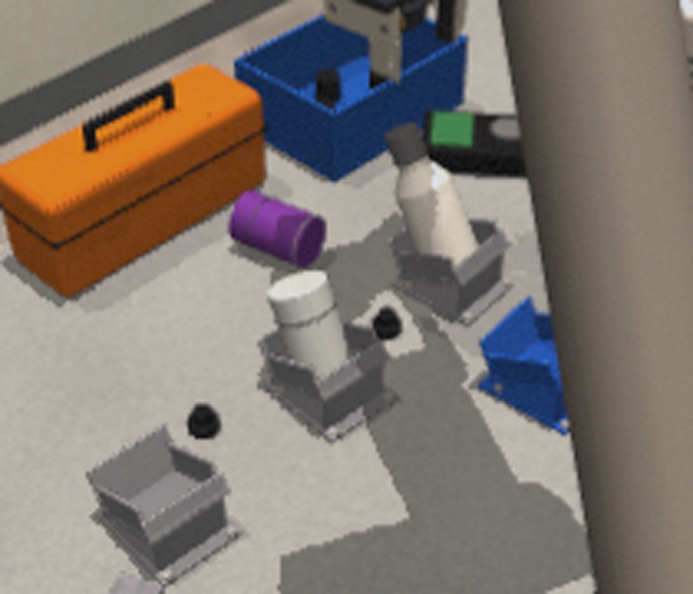

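The bottle leans, seated, in holder_b at about (440,220) in the crop. The tin in holder_c and the plugs are unchanged. Going to the tin, this time gripping lower.

```bash
python3 -m pendant '[{"linear":[-5,20,0],"twist":-1},{"linear":[-15,70,0],"twist":-3},{"linear":[-26,125,0],"twist":-6},{"linear":[-35,170,0],"twist":-7.5},{"linear":[-39,189,0],"twist":-8},{"linear":[-39,189,0],"twist":-8},{"linear":[-39,189,-30],"twist":-8},{"linear":[-39,189,-70],"twist":-8},{"linear":[-39,189,-100],"twist":-8},{"linear":[-39,189,-120],"twist":-8},{"linear":[-39,189,-127],"twist":-8},{"linear":[-39,189,-127],"twist":-8},{"linear":[-39,189,-127],"twist":-8}]' 0; python3 -c "
from tips import *
tips()"
```

```text
time: 23.08
tool_pos: [578.0, -4.7, 76.1]
tcp_rot: [-3.14, -0.0, -1.623]
contact_force: [0.4, -0.5, -0.3]
grip_width: 91.7
finger 1 112 zmin 2% [115. 116. 118.]
finger -1 45 zmin 2% [118. 119. 121.]
tcp z 76.1
```

```bash
python3 -m pendant '[{"linear":[0,0,-8],"twist":0},{"linear":[0,0,-20],"twist":0},{"linear":[0,0,-31],"twist":0},{"linear":[0,0,-38],"twist":0},{"linear":[0,0,-40],"twist":0},{"linear":[0,0,-40],"twist":0}]'; python3 -c "
from tips import *
tips()"
```

```text
time: 23.88
tool_pos: [577.4, -4.3, 35.2]
tcp_rot: [3.142, -0.0, -1.623]
contact_force: [-0.6, -0.6, -0.1]
grip_width: 91.8
finger 1 107 zmin 2% [72. 73. 76.]
finger -1 46 zmin 2% [75. 76. 79.]
tcp z 35.2
```

Force is clear and the tips are at about z=73. Grip, then lift along the pocket axis and check.

```bash
python3 -m pendant '[{"linear":[0,0,0],"twist":0},{"linear":[0,0,0],"twist":0},{"linear":[0,0,0],"twist":0},{"linear":[0,0,0],"twist":0},{"linear":[0,0,0],"twist":0},{"linear":[0,0,0],"twist":0},{"linear":[0,0,0],"twist":0}]' 255;  python3 -m pendant '[{"linear":[0.8,0,1.8],"twist":0},{"linear":[4.2,-0.2,9],"twist":0},{"linear":[10.5,-0.5,22.6],"twist":0},{"linear":[18,-0.9,38.5],"twist":0},{"linear":[24,-1.2,52],"twist":0},{"linear":[25.4,-1.3,67],"twist":0},{"linear":[25.4,-1.3,78],"twist":0},{"linear":[25.4,-1.3,83],"twist":0},{"linear":[25.4,-1.3,83],"twist":0},{"linear":[25.4,-1.3,83],"twist":0}]'; python3 - <<'E'
from tips import *
t=bot.get_obs()['tool_pos']
for i in range(2):
    b,a=held('tin',t+[0,0,35]); l=loc(b[None],543.4,-4.6,np.radians(-3))[0]-[0,0,35]; print('s',l@ax,'perp',l@px,'y',l[1])
E
```

```text
time: 24.8
tool_pos: [577.5, -4.5, 35.3]
tcp_rot: [-3.141, -0.0, -1.623]
contact_force: [0.7, -1.7, -1.3]
grip_width: 55.7
time: 26.05
tool_pos: [602.2, -5.6, 117.7]
tcp_rot: [3.14, 0.0, -1.623]
contact_force: [0.3, -0.6, -2.7]
grip_width: 55.5
tin 277 base [576.2  -3.3 117.2] tilt 26.2 az -0.4 med 1.0
s 88.31612621919624 perp -5.095159178307362 y 2.9809068583460836
tin 282 base [576.   -2.6 115.9] tilt 26.0 az -4.6 med 1.01
s 87.06637846731512 perp -4.742296671353163 y 3.6777266809448674
```

```bash
python3 -m pendant '[{"linear":[0,8,0],"twist":0},{"linear":[-0.3,28,0],"twist":0},{"linear":[-0.5,58,0],"twist":0},{"linear":[-0.9,94,0],"twist":0},{"linear":[-1.2,130,0],"twist":0},{"linear":[-1.5,162,0],"twist":0},{"linear":[-1.7,186,0],"twist":0},{"linear":[-1.8,198,0],"twist":0},{"linear":[-1.8,200.4,0],"twist":0},{"linear":[-1.8,200.4,0],"twist":0},{"linear":[-1.8,200.4,0],"twist":0}]'; python3 - <<'E'
from tips import *
t=bot.get_obs()['tool_pos']
for i in range(2):
    b,a=held('tin',t+[0,0,35]); l=loc(b[None],530.8,199.6,np.radians(-3.2))[0]-[0,0,35]; print('s',l@ax,'perp',l@px,'y',l[1])
E
```

```text
time: 27.52
tool_pos: [601.0, 193.9, 118.3]
tcp_rot: [3.142, -0.0, -1.624]
contact_force: [-0.5, 0.5, -3.0]
grip_width: 55.8
tin 340 base [575.3 196.5 116.8] tilt 24.8 az -3.1 med 0.88
s 93.00096365853781 perp 5.8199532571829735 y -0.6409250238111963
tin 338 base [575.  196.1 117. ] tilt 25.5 az -1.2 med 0.8
s 93.05870718662995 perp 5.508520170230696 y -0.9909444064928992
```

```bash
python3 -m pendant '[{"linear":[-1.7,0.8,-3.6],"twist":0},{"linear":[-6,1.1,-12.7],"twist":0},{"linear":[-11.4,1.4,-24.5],"twist":0},{"linear":[-17,1.7,-36.2],"twist":0},{"linear":[-22.4,2,-48],"twist":0},{"linear":[-27.9,2.3,-59.8],"twist":0},{"linear":[-32.5,2.6,-69.7],"twist":0},{"linear":[-35.5,2.7,-76.1],"twist":0},{"linear":[-37.2,2.8,-79.7],"twist":0},{"linear":[-37.8,2.8,-81],"twist":0},{"linear":[-37.8,2.8,-81],"twist":0}]'
```

```text
time: 29.0
tool_pos: [563.4, 197.6, 37.5]
tcp_rot: [-3.141, 0.0, -1.623]
contact_force: [0.2, -0.2, -3.3]
grip_width: 55.4
```

```bash
python3 -m pendant '[{"linear":[-0.4,0,-0.9],"twist":0},{"linear":[-0.8,0,-1.8],"twist":0},{"linear":[-0.8,0,-1.8],"twist":0}]'
```

```text
time: 29.38
tool_pos: [562.9, 197.6, 36.2]
tcp_rot: [-3.14, 0.0, -1.623]
contact_force: [-0.9, -0.7, 2.9]
grip_width: 56.0
```

Contact came where predicted (36.4). Release, retreat and check.

```bash
python3 -m pendant '[{"linear":[0,0,0],"twist":0},{"linear":[0,0,0],"twist":0},{"linear":[0,0,0],"twist":0},{"linear":[0,0,0],"twist":0},{"linear":[0,0,0],"twist":0}]' 20; python3 -m pendant '[{"linear":[0,0,8],"twist":0},{"linear":[0,0,25],"twist":0},{"linear":[0,0,55],"twist":0},{"linear":[0,0,95],"twist":0},{"linear":[0,0,140],"twist":0},{"linear":[0,0,170],"twist":0},{"linear":[0,0,180],"twist":0},{"linear":[-50,-50,180],"twist":0},{"linear":[-100,-100,180],"twist":0},{"linear":[-100,-100,180],"twist":0},{"linear":[-100,-100,180],"twist":0}]'; python3 - <<'E'
from tips import *
c=cap('side'); S=world(c)
P=roi(S,[576,-197],zmax=165);r,d=fit(P,'bottle',[562,-197]); print('bottle in b',r.x.round(2),np.median(abs(d)))
P=roi(S,[546,199],zmax=140);r,d=fit(P,'tin',[531,199]); print('tin in a',r.x.round(2),np.median(abs(d)))
P=roi(S,[558,-5],zmax=90);r,d=fit(P,None,[543,-5]); print('c',r.x.round(2),np.median(abs(d)))
f0=cv2.imread('pics/side0.png')
a=f0[90:340,110:360]; b=c['frame'][90:340,110:360]
cv2.imwrite('pics/g9.png',cv2.resize(np.hstack([a,b]),None,fx=1.6,fy=1.6,interpolation=2))
E
```

```text
time: 30.0
tool_pos: [562.2, 197.6, 35.4]
tcp_rot: [3.141, -0.0, -1.623]
contact_force: [0.3, 0.1, 0.3]
grip_width: 84.2
time: 31.38
tool_pos: [462.2, 97.2, 215.7]
tcp_rot: [-3.141, 0.0, -1.624]
contact_force: [1.5, 0.3, 0.4]
grip_width: 84.3
bottle in b [ 5.6105e+02 -1.9601e+02  5.0000e-02  7.8200e+00 -8.8000e-01] 1.3963635044964793
tin in a [ 5.3061e+02  1.9971e+02 -6.0000e-02  5.7300e+00  9.5000e-01] 0.9635059684795007
c [ 5.44e+02 -4.59e+00 -6.00e-02] 1.0237021216616071
```

View pics/g9.png

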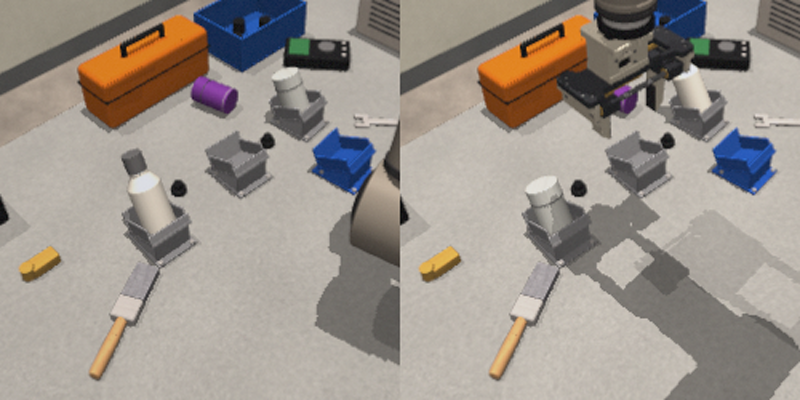

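Before (left) and after (right): the tin is in holder_a at (545,210), the bottle is in holder_b at (692,95), and the bystanders are where they were. I check the seating depth and tilt with the pose left free.

```bash
python3 - <<'E'
from fit import *
S=np.vstack([world(cap('side')).reshape(-1,3),world(cap('side')).reshape(-1,3)])
S0=np.load('side0.npz')['W'].reshape(-1,3)
def chk(S,kind,x,y,yaw):
    L=loc(S[np.isfinite(S[:,0])],x,y,yaw)-[0,0,35]; Q=np.stack([L@px,L[:,1],L@ax],1)
    top=95 if kind=='tin' else 150
    Q=Q[(Q[:,2]>30)&(Q[:,2]<top)&(np.hypot(Q[:,0]-6,Q[:,1])<36)]
    Q=Q[~((Q[:,0]>33)&(Q[:,2]<46))]
    def res(p):
        D=Q-[p[0],p[1],p[2]]; a=np.array([p[3],p[4],1]); a/=np.linalg.norm(a); z=D@a
        r=np.sqrt(np.maximum((D*D).sum(1)-z*z,0)); return obj(np.stack([r,0*r,z],1),kind,0,0)
    r=least_squares(res,[5,0,0,0,0],loss='soft_l1',f_scale=1.5,x_scale=[1,1,1,.02,.02])
    print(kind,len(Q),'perp,y,s',r.x[:3].round(1),'tilt err deg',np.degrees(r.x[3:]).round(1),np.median(abs(r.fun)).round(2))
chk(S0,'bottle',530.8,199.6,-.055);chk(S0,'tin',561.5,-197.2,.085)
chk(S,'tin',530.8,199.6,-.055);chk(S,'bottle',561.5,-197.2,.085)
print(bot.get_obs()['time'])
E
```

```text
bottle 795 perp,y,s [ 8.  -4.   7.6] tilt err deg [-0.1  0. ] 1.14
tin 368 perp,y,s [8.7 0.7 1. ] tilt err deg [-0.3  0.4] 0.91
tin 1094 perp,y,s [5.8 0.9 1. ] tilt err deg [-0.3 -0.1] 0.71
bottle 716 perp,y,s [ 4.7 -0.2  9.7] tilt err deg [ 5.  -0.9] 1.14
31.525
```

The tin is flush. The bottle reading may be spoiled because the gripper blocks the view, so I move aside and recheck.

```bash
python3 -m pendant '[{"linear":[-10,40,20],"twist":0},{"linear":[-30,90,50],"twist":0},{"linear":[-60,170,50],"twist":0},{"linear":[-60,170,50],"twist":0},{"linear":[-60,170,50],"twist":0},{"linear":[-60,170,50],"twist":0}]'; python3 - <<'E'
from fit import *
def chk(S,kind,x,y,yaw,d):
    L=loc(S[np.isfinite(S[:,0])],x,y,yaw)-[0,0,35]; Q=np.stack([L@px,L[:,1],L@ax],1)
    Q=Q[(Q[:,2]>45)&(Q[:,2]<155)&(np.hypot(Q[:,0]-6,Q[:,1])<36)]; 
    def ob(D):
        r=np.hypot(D[:,0],D[:,1]);return np.min([cyl(D,29,0,82)]+[cyl(D,29-13.5*(k+.5)/10,82+2*k,84+2*k) for k in range(10)]+[cyl(D,15.5,100,110),cyl(D,17,108,140)],0)
    def res(p):
        D=Q-[p[0],p[1],p[2]]; a=np.array([p[3],p[4],1]); a/=np.linalg.norm(a); z=D@a
        r=np.sqrt(np.maximum((D*D).sum(1)-z*z,0)); return ob(np.stack([r,0*r,z],1))
    r=least_squares(res,[5,0,0,0,0],loss='soft_l1',f_scale=1.5,x_scale=[1,1,1,.02,.02])
    print(d,len(Q),'perp,y,s',r.x[:3].round(1),'tilt err',np.degrees(r.x[3:]).round(1),np.median(abs(r.fun)).round(2),'zmax',Q[:,2].max())
c=cap('side','side9'); chk(np.load('side0.npz')['W'].reshape(-1,3),'b',530.8,199.6,-.055,'before A')
chk(world(c).reshape(-1,3),'b',561.5,-197.2,.085,'now B side')
chk(np.load('top0.npz')['W'].reshape(-1,3),'b',535.3,196.2,-.055,'before A top')
chk(world(cap('top','top9')).reshape(-1,3),'b',565.4,-198.5,.085,'now B top')
E
```

```text
time: 32.28
tool_pos: [402.7, 267.6, 265.0]
tcp_rot: [3.141, -0.001, -1.622]
contact_force: [0.6, -0.6, -0.7]
grip_width: 84.5
before A 685 perp,y,s [ 7.6 -3.5  1.4] tilt err [ 0.3 -0.2] 0.67 zmax 142.59410545589554
now B side 477 perp,y,s [ 4.6 -0.9  3.6] tilt err [4.2 0.2] 0.86 zmax 144.23045702151916
before A top 411 perp,y,s [ 3.5 -2.   1.2] tilt err [ 0.5 -0.8] 0.7 zmax 146.73740762852015
now B top 453 perp,y,s [1.8 1.4 2.9] tilt err [ 4.3 -0.5] 0.73 zmax 146.91182008711846
```

The bottle leans about 4° too far. Its base stopped about 3 mm short of the +x wall, so it rests on that wall's top edge. I'll seat it by nudging the lower body in +x with shut fingers, below the wall-top height. First I go to a spot behind it, high up, and close the gripper.

```bash
python3 -m pendant '[{"linear":[15,-50,0],"twist":1},{"linear":[30,-110,0],"twist":2},{"linear":[125,-468,-40],"twist":8},{"linear":[125,-468,-40],"twist":8},{"linear":[125,-468,-40],"twist":8},{"linear":[125,-468,-40],"twist":8},{"linear":[125,-468,-40],"twist":8},{"linear":[125,-468,-40],"twist":8},{"linear":[125,-468,-40],"twist":8},{"linear":[125,-468,-40],"twist":8},{"linear":[125,-468,-40],"twist":8},{"linear":[125,-468,-120],"twist":8},{"linear":[125,-468,-120],"twist":8},{"linear":[125,-468,-120],"twist":8}]' 255; python3 - <<'E'
from h import *
o=bot.get_obs();t=o['tool_pos']
for n in('side','top'):
    P=world(cap(n)).reshape(-1,3);P=P[np.isfinite(P[:,0])]
    q=P[(abs(P[:,0]-t[0])<28)&(abs(P[:,1]-t[1])<32)&(P[:,2]>t[2]-5)&(P[:,2]<t[2]+75)]
    print(n,len(q),q.min(0).round(0),q.max(0).round(0), np.percentile(q[:,2],[1,5]).round(0) if len(q) else '')
    k=q[q[:,2]<q[:,2].min()+25]; print(k.min(0).round(0),k.max(0).round(0))
E
```

```text
time: 34.12
tool_pos: [526.6, -198.8, 144.7]
tcp_rot: [3.14, 0.001, -1.481]
contact_force: [-0.1, -0.5, 0.9]
grip_width: 0.2
side 89 [ 514. -218.  183.] [ 531. -177.  220.] [183. 186.]
[ 514. -217.  183.] [ 531. -179.  208.]Traceback (most recent call last):
  File "<stdin>", line 6, in <module>
    return umr_minimum(a, axis, None, out, keepdims, initial, where)
ValueError: zero-size array to reduction operation minimum which has no identity
```

```bash
python3 -m pendant '[{"linear":[0,-1.5,-25],"twist":0},{"linear":[0,-1.5,-60],"twist":0},{"linear":[0,-1.5,-90],"twist":0},{"linear":[0,-1.5,-105],"twist":0},{"linear":[0,-1.5,-112],"twist":0},{"linear":[0,-1.5,-112],"twist":0},{"linear":[3,-1.2,-112],"twist":0},{"linear":[6,-1,-112],"twist":0},{"linear":[9,-0.7,-112],"twist":0},{"linear":[9,-0.7,-112],"twist":0}]'
```

```text
time: 35.48
tool_pos: [536.6, -201.1, 33.5]
tcp_rot: [-3.141, -0.0, -1.483]
contact_force: [-0.5, -0.4, 0.6]
grip_width: 0.4
```

```bash
for d in 1; do python3 -m pendant '[{"linear":[2,0.1,0],"twist":0},{"linear":[4,0.3,0],"twist":0},{"linear":[5,0.4,0],"twist":0},{"linear":[5,0.4,0],"twist":0}]'; done; python3 - <<'E'
from h import *
c=cap('side'); import numpy as np
W=world(c).reshape(-1,3);W=W[np.isfinite(W[:,0])];q=W[(W[:,2]>120)&(W[:,2]<180)&(abs(W[:,1]+193)<22)&(W[:,0]>590)&(W[:,0]<660)]
q0=q[q[:,2]>158]; print(len(q),q0.mean(0).round(1),bot.get_obs()['contact_force'].round(2))
E
```

```text
time: 35.98
tool_pos: [541.3, -200.7, 33.4]
tcp_rot: [3.142, -0.0, -1.483]
contact_force: [-0.3, -0.0, 0.4]
grip_width: 0.5
140 [ 623.2 -189.1  161.7] [-0.67  0.26  0.02]
```

Not yet in contact; I continue in small steps.

```bash
cat > capz.py <<'E'
from h import *
W=world(cap('side')).reshape(-1,3);W=W[np.isfinite(W[:,0])];q=W[(W[:,2]>120)&(W[:,2]<180)&(abs(W[:,1]+193)<22)&(W[:,0]>590)&(W[:,0]<660)]
q0=q[q[:,2]>158]; print(len(q),q0.mean(0).round(1),np.percentile(q[:,0],98).round(1),q[:,2].max().round(1))
E
python3 -m pendant '[{"linear":[1,0.1,0],"twist":0},{"linear":[2,0.2,0],"twist":0},{"linear":[2,0.2,0],"twist":0}]'; python3 capz.py; python3 -m pendant '[{"linear":[1,0.1,0],"twist":0},{"linear":[1.5,0.1,0],"twist":0},{"linear":[1.5,0.1,0],"twist":0}]'; python3 capz.py
```

```text
time: 36.4
tool_pos: [543.1, -200.5, 33.4]
tcp_rot: [3.141, 0.0, -1.483]
contact_force: [-0.5, -0.6, 0.6]
grip_width: 0.7
135 [ 623.5 -188.9  161.3] 642.9 166.2
time: 36.83
tool_pos: [544.0, -200.3, 33.2]
tcp_rot: [3.14, 0.0, -1.483]
contact_force: [-5.0, -0.7, 1.0]
grip_width: 0.3
133 [ 624.8 -189.   162.1] 643.4 166.8
```

```bash
python3 -m pendant '[{"linear":[0.7,0.1,0],"twist":0},{"linear":[1.2,0.1,0],"twist":0},{"linear":[1.2,0.1,0],"twist":0}]'; python3 capz.py; python3 -m pendant '[{"linear":[0.7,0.1,0],"twist":0},{"linear":[1.2,0.1,0],"twist":0},{"linear":[1.2,0.1,0],"twist":0}]'; python3 capz.py
```

```text
time: 37.25
tool_pos: [544.2, -200.1, 33.0]
tcp_rot: [3.138, 0.001, -1.483]
contact_force: [-8.0, -2.5, 2.2]
grip_width: 0.2
134 [ 625.  -189.6  161.5] 643.7 167.7
time: 37.67
tool_pos: [544.3, -199.8, 32.7]
tcp_rot: [3.136, 0.002, -1.483]
contact_force: [-10.7, -0.9, 3.0]
grip_width: 0.5
134 [ 624.4 -188.7  161. ] 643.8 164.6
```

The bottle is jammed: a purely horizontal push also lifts it along the pocket axis. I'll press along the pocket-perpendicular direction instead, which also drags the near side down.

```bash
python3 -m pendant '[{"linear":[0,0,-1],"twist":0},{"linear":[0,0,-2],"twist":0},{"linear":[0,0,-2],"twist":0}]'; python3 capz.py; python3 -m pendant '[{"linear":[0,0,-1],"twist":0},{"linear":[0,0,-2],"twist":0},{"linear":[0,0,-2],"twist":0}]'; python3 capz.py
```

```text
time: 38.1
tool_pos: [543.9, -199.9, 30.9]
tcp_rot: [3.135, 0.002, -1.483]
contact_force: [-13.3, -1.0, 5.0]
grip_width: 0.7
134 [ 621.8 -189.6  161.4] 641.1 166.1
time: 38.52
tool_pos: [543.5, -200.0, 29.1]
tcp_rot: [3.134, 0.002, -1.483]
contact_force: [-14.8, -1.3, 8.1]
grip_width: 0.3
132 [ 619.8 -189.6  162. ] 636.2 166.2
```

```bash
python3 -m pendant '[{"linear":[0.8,0.1,-0.7],"twist":0},{"linear":[1.5,0.1,-1.2],"twist":0},{"linear":[1.5,0.1,-1.2],"twist":0}]'; cat > chk.py <<'E'
from fit import *
def chk(S,x,y,yaw):
    L=loc(S[np.isfinite(S[:,0])],x,y,yaw)-[0,0,35]; Q=np.stack([L@px,L[:,1],L@ax],1)
    Q=Q[(Q[:,2]>45)&(Q[:,2]<155)&(np.hypot(Q[:,0]-6,Q[:,1])<36)&(Q[:,0]>-26)]
    def ob(D): return np.min([cyl(D,29,0,82)]+[cyl(D,29-13.5*(k+.5)/10,82+2*k,84+2*k) for k in range(10)]+[cyl(D,15.5,100,110),cyl(D,17,108,140)],0)
    def res(p):
        D=Q-[p[0],p[1],p[2]]; a=np.array([p[3],p[4],1]); a/=np.linalg.norm(a); z=D@a
        r=np.sqrt(np.maximum((D*D).sum(1)-z*z,0)); return ob(np.stack([r,0*r,z],1))
    r=least_squares(res,[5,0,0,0,0],loss='soft_l1',f_scale=1.5,x_scale=[1,1,1,.02,.02])
    print(len(Q),'perp,y,s',r.x[:3].round(1),'tilt err',np.degrees(r.x[3:]).round(1),np.median(abs(r.fun)).round(2))
if __name__=='__main__':
    for n,x,y in(('side',561.5,-197.2),('top',565.4,-198.5)): print(n,end=' '); chk(world(cap(n)).reshape(-1,3),x,y,.085)
    o=bot.get_obs(); print(o['time'],o['contact_force'].round(1))
E
python3 chk.py
```

```text
time: 38.95
tool_pos: [543.5, -199.9, 28.5]
tcp_rot: [3.132, 0.002, -1.482]
contact_force: [-21.7, -1.0, 15.7]
grip_width: 0.4
side 134 perp,y,s [6.1 0.2 1.5] tilt err [ 1.2 -0.5] 0.8
top 0 perp,y,s [5. 0. 0.] tilt err [0. 0.] nan
39.05 [-22.2  -1.   15.6]
  return _methods._mean(a, axis=axis, dtype=dtype,
  ret = ret.dtype.type(ret / rcount)
```

Tilt error is down to about 1° and the height reads as seated. I back off along −x and recheck.

```bash
python3 -m pendant '[{"linear":[-3,-0.2,0.5],"twist":0},{"linear":[-7,-0.5,2],"twist":0},{"linear":[-12,-1,4],"twist":0},{"linear":[-14,-1,30],"twist":0},{"linear":[-14,-1,80],"twist":0},{"linear":[-14,-1,130],"twist":0},{"linear":[-60,60,180],"twist":0},{"linear":[-110,110,180],"twist":0},{"linear":[-110,160,180],"twist":0},{"linear":[-130,300,210],"twist":0},{"linear":[-130,350,210],"twist":0},{"linear":[-130,420,210],"twist":0},{"linear":[-130,420,210],"twist":0},{"linear":[-130,420,210],"twist":0},{"linear":[-130,420,210],"twist":0},{"linear":[-130,420,210],"twist":0}]'; python3 chk.py
```

```text
time: 41.05
tool_pos: [418.8, 219.4, 238.3]
tcp_rot: [-3.141, -0.0, -1.483]
contact_force: [0.7, 1.2, -0.1]
grip_width: 0.7
side 469 perp,y,s [ 7.  -0.3  1.5] tilt err [ 0.4 -0.1] 0.88
top 419 perp,y,s [4.5 1.1 1. ] tilt err [ 0.1 -0.3] 0.64
41.15 [-0.1 -0.1  0. ]
```

The bottle is now flush: both cameras give the same height as its original seating and a tilt error under 0.5°. A final numeric check of the tin and bystanders, then hand in.

```bash
python3 - <<'E'
from fit import *
s=cap('side');t=cap('top')
P=roi(world(s),[546,199],zmax=140);r,d=fit(P,'tin',[531,199]); print('tin in a',r.x.round(2),np.median(abs(d)).round(2))
f0=cv2.imread('pics/top0.png').astype(float); f1=t['frame'].astype(float)
for n,(u,v,ru,rv) in dict(plug1=(227,179,7,7),plug2=(289,187,7,7),wrench=(357,230,20,20),brush=(158,221,28,18),meter=(373,152,24,24),clamp=(147,170,12,8),purple=(291,137,12,16),blueh=(304,232,16,18)).items():
    sl=np.s_[v-rv:v+rv,u-ru:u+ru]; a,b=f0[sl],f1[sl]
    sh,resp=cv2.phaseCorrelate(a.mean(2),b.mean(2)); print(n,'shift px',np.round(sh,2),'resp',round(resp,2),'absdiff',np.abs(a-b).mean().round(1))
E
```

```text
tin in a [ 5.3054e+02  1.9966e+02 -6.0000e-02  5.9700e+00  8.6000e-01] 0.99
plug1 shift px [0.47 0.47] resp 1.0 absdiff 0.6
plug2 shift px [0.5 0.5] resp 1.0 absdiff 0.6
wrench shift px [0.04 0.08] resp 0.99 absdiff 0.7
brush shift px [ 0.   -0.08] resp 0.21 absdiff 41.3
meter shift px [-0.06 -0.02] resp 1.0 absdiff 0.6
clamp shift px [-0.05  0.04] resp 0.99 absdiff 0.5
purple shift px [-0.03 -0.  ] resp 0.98 absdiff 0.6
blueh shift px [ 0.01 -0.02] resp 0.99 absdiff 1.1
```

```bash
python3 -c "
from plant import bot
print(bot.close_job(), bot.get_obs()['time'])"
```

```text
the job is handed in; nothing more can be done
the job is handed in; nothing more can be done
```

I swapped the two: the tin is seated in holder_a and the bottle in holder_b. I moved the tin to holder_c first, then the bottle to holder_b, then the tin to holder_a. The job was handed in at about 41 s of the 69 s, with the arm clear of everything.

**Problems on the way**
- **Pose offset:** the reported tool position read about 37 mm lower than where the cameras saw the fingertips. The first tin move therefore held it only near the top, but it went safely. After that I went by the cameras.
- **Bottle seating:** after release the bottle leaned about 4° too far, resting on the top edge of the pocket wall. I pushed it into place with the shut fingers, with up to about 27 N at the wrist. The fingertips may have pressed lightly on the holder at the end of that push.

**Last checks**
- **Bottle:** both cameras show it flush, with tilt within 0.5° of the holder's and the same height as in its original seat.
- **Tin:** its tilt measured within 0.3° and its height matched its original seat. It stands about 3 mm short of the +x wall. A repeat fit, with the tilt fixed, showed it unmoved.
- **Bystanders:** the vent plugs, wrench, meter, clamp and both look-alikes did not move in the top image.
- **Brush:** the final top check on it failed because the arm blocked the view. It looked unmoved in the side view taken just before the bottle was pushed into place.

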